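# Snap a stroke stop onto the ram of a bench tube bender

### The arm

A 6-joint arm with a two-finger parallel gripper is mounted at the origin on the work surface. World frame = base frame: x ahead of the robot, y to its left, z up, the work surface at z = 0. Lengths are in m, angles in rad, forces in N, time in s.
With the tool pointing down it reaches from about 0.375 to 0.9 m from the base axis. Payload 3.1 kg.
Tool frame: the origin (TCP) lies at the very end of the fingers, on their centre line; the grasp point (between the pads) lies 19 mm behind it (manip.pinch_z is the distance from the TCP to the grasp point, in m); z points along the fingers, y is the line along which they close (so a half turn about z gives the same grasp; the last joint's range is limited). The gripper opens to 85 mm and grips with 20 to 120 N. Pads are 22 mm wide; open, the fingers measure 114 mm over their backs; the gripper's body (76 mm by 85 mm) begins 54 mm behind the grasp point. The pads swing forward as they close: fully open they stand 13 mm farther back than shut.
Start: joints at [1.083, 0.527, 1.433, -0, 1.181, -0.178], TCP at [0.191, 0.595, 0.203] pointing down, gripper open.
Joint ranges: [-3.08, 3.08], [-0.75, 2.2], [0.22, 2.44], [-1.43, 4.57], [0, 2.65], [-2.85, 2.85]. Speed limits (rad/s): [2.79, 2.79, 3.14, 3.14, 3.14, 3.14].

### API

Orientations are given as a unit quaternion [x, y, z, w].
In Python, from station import manip gives the robot as it stands.
- The arm moves only by the tool servo_tool, never from a script. Its argument "commands" is one flat list of numbers, 7 for each row, row after row: the shift along the tool's x, y, z each as a share of 500 mm, from -1 to 1, then the turn, a rotation vector about the tool's x, y, z each as a share of 360 degrees, from -1 to 1, then the opening, from -1 (shut) to 1 (fully open). In form: [dx, dy, dz, rx, ry, rz, claw, dx, dy, dz, rx, ry, rz, claw, ...]. A call has 1 to 12 rows; each row shifts and turns the commanded pose from where the row before left it, along the tool's axes as they then stand; what a row does not reach is not made up. A row lasts 1/12 s, in which the tool goes at most 41.7 mm and 7.16 degrees, less where a joint would pass 70% of its speed; a pose out of reach is approached as far as the arm can. A call with a number of a shift or a turn outside -1 to 1 is refused whole. A call with a gripper value outside its range is refused whole. The fingers move at their own pace and stop on an object; "force" is the grip in N (left out, the last holds). Time passes only in rows, so rows that do not move let the fingers close. It gives the time, the measured TCP pose, the force, the opening and the grip force at its end, in the units of the state.
- manip.sense(): the state, without advancing time (a new reading comes with each control period).
- manip.snapshot(name): name is "side" or "top"; returns a dict with "img" (480x640x3 uint8, red, green, blue), "mtx" (3x3 intrinsics, pixels), "distortion" ([k1, k2, p1, p2, k3] as OpenCV has them; the pictures are not rectified), "world_to_cam" (4x4, takes a point from world to camera coordinates). Camera axes: x right, y up, looking along -z (the intrinsics and any distortion apply to the point x, -y, -z); pixel columns grow to the right and rows downward; lengths in m; the calibration is good to about 2 mm. A picture is of the moment at which its call begins. There is no depth.
- manip.sign_off(): hands the job in; it is judged then, once.
Trained networks look in a picture, given as the dict that the camera call returned (one of the last four; its "shot" number tells which), for a name from the list of things; names that differ only in an ending like _2 or _b are one class to them, and where a whole thing is asked for, a point or a joint stands for the part that bears it (a point fixed in the world has none). Each returns a list of dicts, best first, with "conf" (0 to 1); they miss things now and then, are a little off and sometimes report something else, mostly with a low value. They report only what shows in the picture. A call takes as long as a camera call.
- manip.look_for(picture, query): "box" ([left, top, width, height] in pixels, round what is visible of it).
- manip.silhouettes(picture, query): "pixels" (480x640 bool, what is visible of it) and "box" ([left, top, width, height] in pixels, round what is visible of it).
The state is a dict: "t": time; "q": joint angles; "qd": joint speeds; "tau": joint torques, N m; "tcp_pos": TCP position; "tool_rot": TCP orientation; "force": force on the tool from outside, world axes, zero at the start; "ft_torque": the same for the moment, N m; "finger_gap": opening from 0.0 (shut) to 1.0 (fully open); "gripper_force": force on a finger pad.
Only numpy, scipy, OpenCV 4.12 (cv2) and the standard library are available. Lean on these libraries where they do the work, as an engineer would, in place of code of your own. Each camera call takes 0.05 s, during which the arm holds its last target. There are 200 camera calls.

### The job

Fit the red stroke stop to the bender's ram so that the ram no longer draws all the way back between bends: push the stop straight down over the bare chromed rod, clear of the gland nut, until its sprung jaws snap past the rod and it sits fully home, then slide it along the rod and press it lightly but firmly against the gland nut. Do not ram the rod or the nut's soft wiper seal, and leave the blue stop, the hammer and the grease tin where they are.

Things in the scene. Friction and masses are not known exactly. Their poses are not given: they have to be found in the camera images.
- red_stop_grip (a point): Centre of the solid red block (36 mm across in x, 32 mm long in y, 31 mm high) of the red stroke stop, 49.5 mm above the feet on which the stop stands upright on the bench. Hold it by the block's two x faces: below the block, 15 mm under this point, hang two sprung jaws that must be free to swing out 5 mm a side. Axes: x across, y along the bore, z up; either way round is the same.
- red_stop_bore (a point): Point on the axis of the red stop's bore, half-way along its 32 mm, 30 mm straight below red_stop_grip; same axes. Fully home it lies on the rod's axis. Pushed down over the rod, the feet touch when it is 22 mm above that axis; the push is greatest, 12 to 17 N, at about 20 mm; below about 8 mm the jaws close under the rod and draw the stop home, where the block bears on the rod.
- red_stop: The whole red stop: red block with two bright steel sprung jaws below it, open downward, 65 mm high, 0.12 to 0.2 kg. Origin between its feet, 19.5 mm below red_stop_bore; same axes. Once home on the rod it drags along it with 1 to 5 N.
- rod_mid (a point): Point on the axis of the bender's chromed rod, half-way along its bare length, 80 mm above the bench. Axes: y along the rod towards gland nut and barrel, z up. The rod is level, fixed, 28 mm in diameter, bare from the crosshead (60 mm away at -y; 70 mm wide, its top 34 mm above the axis) to the gland nut (51 to 59 mm away at +y; the barrel behind it is 64 mm in diameter, with ports above).
- gland_face (a point): Point on the rod's axis, 55 mm along +y from rod_mid, same axes: where the front face of the brass gland nut should be. The nut is screwed into the barrel by hand until its packing is tight, so its true face stands up to 4 mm to either side of this point (that is not measured: feel for it). The face is flat, 52 mm in diameter, looks to -y. The stop's bore point ends 16 mm in front of the true face.
- rod: The bender's bare chromed ram rod (fixed). Origin at bench level, 80 mm below rod_mid; same axes. More than 40 N on it would mark the chrome.
- gland: The barrel's front collar with the brass gland nut it carries, 52 mm in diameter (neither moves; the nut's middle, nut_c0, lies 13 mm behind its face). Origin at bench level, 80 mm below rod_mid; same axes; for the face see gland_face. The black wiper seal in the face is soft: press the stop on it with about 7 to 10 N for half a second; more than 18 N harms it.
- blue_stop_grip (a point): Centre of the block of the blue stroke stop, a spare of the red one's shape and size, standing on the bench about 12 cm from it, 49.5 mm above its feet. Not to be disturbed.
- hammer_grip (a point): Point on the wooden handle, 26 mm thick, of a hammer 300 mm long lying flat on the bench; x along the handle, the head about 80 mm from here along +x. Not to be disturbed.
- grease_tin: Green tin, 72 mm in diameter and 85 mm high; origin at the centre of its underside. Not to be disturbed.

How it is judged:
On the way, in this order (a step that is already met when the one before it is completed fails the run):
1. the red stop is snapped over the bare rod (bore on the rod's axis within 2.5 mm in height and 2 mm sideways), clear of the gland nut by 2 mm or more (z of red_stop_bore in the frame of rod_mid between -0.0025 and 0.0025 m and x of red_stop_bore in the frame of rod_mid between -0.002 and 0.002 m and y of red_stop_bore in the frame of rod_mid between -0.06 and 0.06 m and distance between red_stop_bore and nut_c0 above 0.031 m), for 0.2 s.
2. the red stop is pressed against the gland nut with 4 N or more for 0.2 s (contact force between red_stop and gland above 4 N), for 0.2 s.
At the end, for the whole second after the job is handed in: The red stop sits on the rod with its bore on the rod's axis (within 2.5 mm in height, 2 mm sideways, 0.1 rad in direction), its end face against the gland nut (gap under 2 mm, wherever the nut stands), released and at rest (z of red_stop_bore in the frame of rod_mid between -0.0025 and 0.0025 m and x of red_stop_bore in the frame of rod_mid between -0.002 and 0.002 m and distance between red_stop_bore and nut_c0 below 0.031 m and angle between the y axis of red_stop_bore and the y axis of rod_mid, either way round below 0.1 rad and linear speed of red_stop below 0.01 m/s); the robot touches nothing.
It fails at once if the stop is pressed on the gland nut's seal with more than 18 N (contact force between red_stop and gland above 18 N).
It fails at once if the stop is pressed on the rod with more than 40 N (contact force between red_stop and rod above 40 N).
It fails at once if the blue stop is moved by more than 15 mm (distance of blue_stop_grip from where it was at the start of the episode above 0.015 m).
It fails at once if the hammer is moved by more than 15 mm (distance of hammer_grip from where it was at the start of the episode above 0.015 m).
It fails at once if the grease tin is moved by more than 15 mm (distance of grease_tin from where it was at the start of the episode above 0.015 m).
It also fails if it takes over 61 s, if anything falls off the work surface, if the arm or the gripper's body presses on something with over 40 N, if the wrist force passes 120 N, or if a joint passes its speed limit or range.

## Working session

There is one attempt and no reset: what is moved stays moved. The work goes in short steps, Python scripts to look and compute and a tool call to move; the robot and the scene stay as the last step left them, time stands still between calls to the robot, and variables do not carry over. Pictures are saved under pics/ and viewed, at most 10 in all, crops included, and the job is handed in when it is done.

Besides the shell and the picture viewer there is one more tool, called after "Request:" by a JSON object that holds its "op" and its "data", one argument or row to a line. servo_tool: Moves the arm, as the interface text tells. Its arguments: {"type":"object","properties":{"commands":{"type":"array"},"force":{"type":"number"}},"required":["commands"]}

```bash
ls; mkdir -p pics
cat > h.py <<'E'
import numpy as np, cv2
from station import manip
def save(p,n):
    cv2.imwrite(f'pics/{n}.png',p['img'][:,:,::-1])
def proj(p,X):
    X=np.atleast_2d(X); W=np.array(p['world_to_cam']); c=X@W[:3,:3].T+W[:3,3]
    c=c*[1,-1,-1]
    return cv2.projectPoints(c.reshape(-1,1,3),np.zeros(3),np.zeros(3),np.array(p['mtx']),np.array(p['distortion']))[0].reshape(-1,2)
def ray(p,uv):
    n=cv2.undistortPoints(np.array(uv,float).reshape(-1,1,2),np.array(p['mtx']),np.array(p['distortion'])).reshape(-1,2)
    W=np.array(p['world_to_cam']);R=W[:3,:3]
    d=np.c_[n[:,0],-n[:,1],-np.ones(len(n))]@R
    return -R.T@W[:3,3],d
def atz(p,uv,z):
    o,d=ray(p,uv); return o+d*((z-o[2])/d[:,2])[:,None]
E
python3 - <<'E'
from h import *
s=manip.sense();print(s['t'],s['tcp_pos'],s['tool_rot'],s['force'],s['finger_gap'])
for n in ['top','side']:
    p=manip.snapshot(n);save(p,n+'0')
    o,d=ray(p,[[320,240]]);print(n,o,d)
    for q in ['red_stop','blue_stop','rod','gland','hammer','grease_tin','red_stop_grip']:
        try:
            for r in manip.silhouettes(p,q)[:2]:
                m=r['pixels'];ys,xs=np.nonzero(m);print(q,round(r['conf'],2),r['box'],m.sum(),xs.mean(),ys.mean())
        except Exception as e: print(q,e)
E
```

```text
pics
0.0 [0.19013106 0.59455342 0.20155721] [ 1.54267030e-01  9.88028600e-01 -1.02195095e-03 -3.53279792e-04] [ 0.28995272  0.19380019 -0.01240106] 0.9987773361788751
top [ 0.51050876 -0.08527971  1.13857241] [[ 0.03610938  0.00423131 -0.99940386]]
red_stop 0.82 [384.9, 289.9, 22.6, 22.6] 416 396.8605769230769 299.57211538461536
blue_stop it knows: blue_stop_grip, gland, gland_face, grease_tin, hammer_grip, red_stop, red_stop_bore, red_stop_grip, rod, rod_mid
rod 0.64 [177.9, 242.3, 62.4, 14.1] 934 207.7066381156317 248.24839400428266
gland 0.79 [168.2, 228.9, 11.7, 33.9] 314 172.5031847133758 245.843949044586
hammer it knows: blue_stop_grip, gland, gland_face, grease_tin, hammer_grip, red_stop, red_stop_bore, red_stop_grip, rod, rod_mid
grease_tin 0.57 [447.8, 159.9, 46.0, 42.7] 1500 471.44 181.19866666666667
red_stop_grip 0.69 [386.0, 291.1, 21.5, 19.4] 402 397.0049751243781 299.4452736318408
side [0.22149249 0.47113215 0.73401978] [[ 0.3683159  -0.59987198 -0.71033433]]
blue_stop it knows: blue_stop_grip, gland, gland_face, grease_tin, hammer_grip, red_stop, red_stop_bore, red_stop_grip, rod, rod_mid
rod 0.67 [245.8, 287.7, 50.4, 47.2] 852 271.82276995305165 310.59154929577466
gland 0.53 [235.5, 326.6, 24.4, 16.5] 196 248.9387755102041 332.5612244897959
hammer it knows: blue_stop_grip, gland, gland_face, grease_tin, hammer_grip, red_stop, red_stop_bore, red_stop_grip, rod, rod_mid
grease_tin 0.87 [334.8, 148.8, 28.8, 47.2] 983 348.4028484231943 169.55239064089523
red_stop_grip 0.85 [389.8, 220.7, 23.8, 35.4] 439 401.3211845102506 236.11845102505694
```

View pics/top0.png

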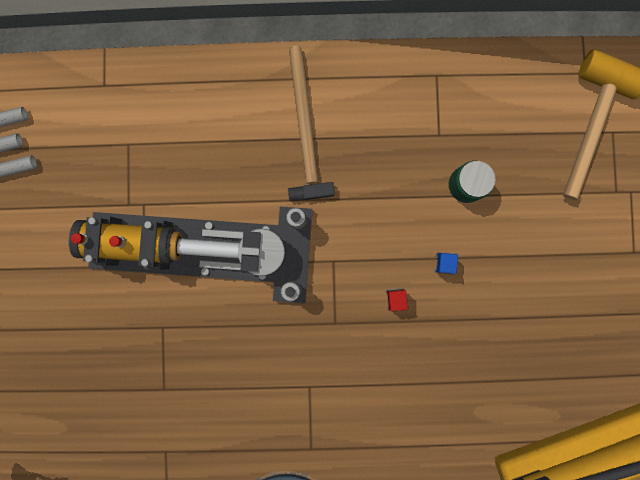

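View pics/side0.png

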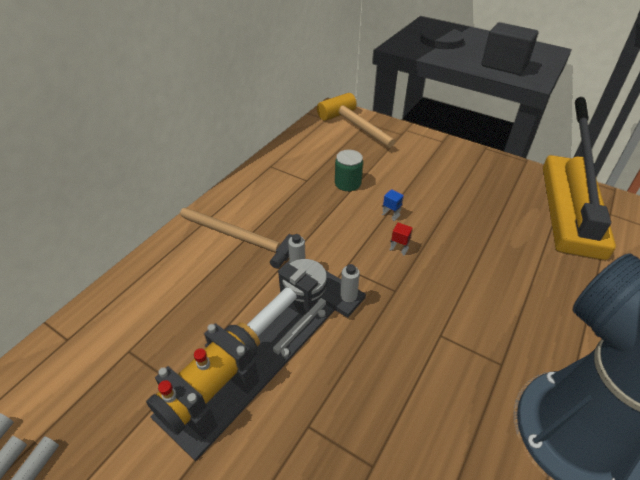

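Top view: red stop at (397,299), blue at (447,263), rod from (180,247) to (240,247), nut on its left. Side view: red at (401,236), rod at (272,310).

Run:
```python
from h import *
P={n:manip.snapshot(n) for n in ['top','side']}
def tri(a,b):
    o1,d1=ray(P['top'],[a]);o2,d2=ray(P['side'],[b]);d1=d1[0]/np.linalg.norm(d1);d2=d2[0]/np.linalg.norm(d2)
    s=np.linalg.lstsq(np.c_[d1,-d2],o2-o1,rcond=None)[0];x,y=o1+d1*s[0],o2+d2*s[1];return (x+y)/2,np.linalg.norm(x-y)
S={}
for n,p in P.items():
    print(n,np.array(p['mtx'])[0,0],p['distortion'])
    for q in ['red_stop','red_stop_grip','blue_stop_grip','rod','rod_mid','gland','gland_face','grease_tin','hammer_grip','red_stop_bore']:
        for r in manip.silhouettes(p,q)[:1]:
            m=r['pixels'].astype(np.uint8);ys,xs=np.nonzero(m);S[n,q]=m
            rr=cv2.minAreaRect(np.c_[xs,ys].astype(np.float32))
            print(n,q,round(r['conf'],2),(round(xs.mean(),1),round(ys.mean(),1)),np.round(rr[0],1),np.round(rr[1],1),round(rr[2],1))
np.savez('S.npz',**{a+'_'+b:v for (a,b),v in S.items()})
# color seg
for n,p in P.items():
    im=p['img'].astype(int);r,g,b=im[...,0],im[...,1],im[...,2]
    for nm,m in [('red',(r>2.2*g)&(r>2.2*b)&(r>60)),('blue',(b>1.6*r)&(b>1.3*g)&(b>60))]:
        k,l,st,c=cv2.connectedComponentsWithStats(m.astype(np.uint8))
        for i in range(1,k):
            if st[i,4]>80:
                ys,xs=np.nonzero(l==i);rr=cv2.minAreaRect(np.c_[xs,ys].astype(np.float32));print(n,nm,st[i],c[i].round(2),np.round(rr[0],1),np.round(rr[1],1),rr[2])
t=P['top']['img'];s=P['side']['img']
A=np.hstack([cv2.resize(t[280:320,375:420],(400,356),interpolation=2),cv2.resize(s[210:260,375:430],(396,356),interpolation=2)])
B=np.hstack([cv2.resize(t[205:290,150:260],(400,240),interpolation=2),cv2.resize(s[270:350,225:345],(396,240),interpolation=2)])
cv2.imwrite('pics/crop.png',np.vstack([A,B])[:,:,::-1])
```

```text
top 588.4959756612363 [-0.07375026  0.          0.          0.          0.        ]
top red_stop 0.72 (np.float64(396.7), np.float64(299.2)) [396.7 299.2] [22.7 20.1] 84.3
top red_stop_grip 0.77 (np.float64(397.0), np.float64(299.8)) [397. 300.] [22. 20.] 90.0
top blue_stop_grip 0.74 (np.float64(446.0), np.float64(263.0)) [445.6 263. ] [22.3 20.4] 3.8
top rod 0.56 (np.float64(206.9), np.float64(248.1)) [207.2 248.4] [61.2 16.9] 5.4
top rod_mid 0.68 (np.float64(201.1), np.float64(248.0)) [188.7 247.2] [240.7  95.1] 4.1
top gland 0.59 (np.float64(172.5), np.float64(245.6)) [173.2 245.6] [12.8 31.2] 3.2
top gland_face 0.81 (np.float64(201.0), np.float64(248.0)) [188.7 247.4] [240.6  95. ] 4.0
top grease_tin 0.67 (np.float64(471.3), np.float64(181.5)) [471.5 181.5] [38. 47.] 63.4
top hammer_grip 0.96 (np.float64(305.5), np.float64(135.2)) [311.  122.5] [155.  48.] 90.0
top red_stop_bore 0.73 (np.float64(396.7), np.float64(299.5)) [396.5 300. ] [22. 19.] 90.0
side 445.78595992520934 [-0.05783817  0.          0.          0.          0.        ]
side red_stop 0.91 (np.float64(401.6), np.flo
[... 826 characters left out ...]
6.0)) [400.8 237.5] [19.3 28.4] 16.7
top red [ 71 233  13  11 108] [ 76.61 238.15] [ 77. 238.] [10. 12.] 90.0
top red [109 236  12  11  96] [114.49 240.73] [114.5 241. ] [10. 11.] 90.0
top red [387 290  21  21 371] [397.23 300.08] [397.2 300.2] [20.  18.7] 84.80557250976562
top blue [436 253  22  21 389] [446.93 262.89] [446.8 262.9] [20.  19.5] 5.710593223571777
side red [392 223  20  22 318] [401.1  233.31] [400.9 233.3] [17.1 19. ] 18.43494987487793
side red [194 348  12  14 135] [199.7  354.87] [199.5 354.5] [13. 11.] 90.0
side red [158 380  14  15 165] [164.67 387.1 ] [164.5 387. ] [14. 13.] 90.0
side blue [383 190  20  21 285] [392.64 199.68] [392.9 199.7] [18.3 17.4] 26.56505012512207
```

View pics/crop.png

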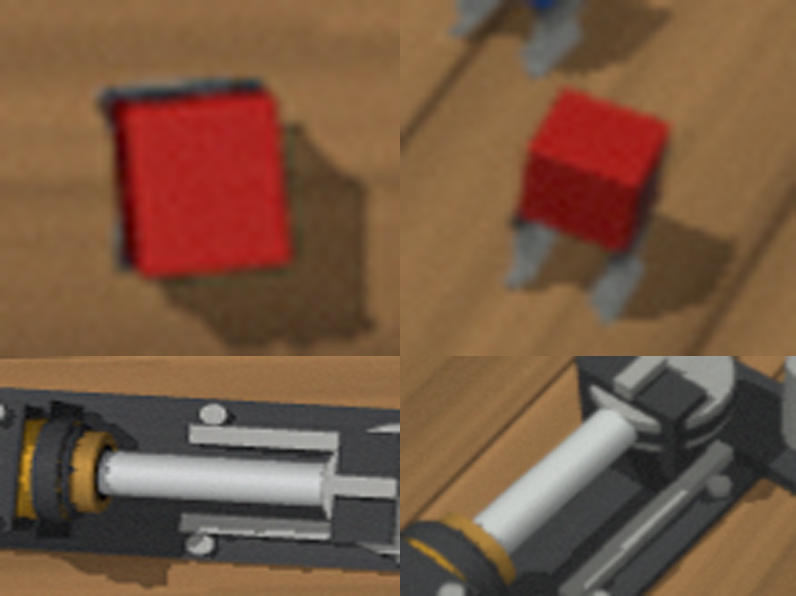

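```bash
cat > fit.py <<'E'
from h import *
from scipy.optimize import least_squares
def block(c,yaw,zs):
    R=np.array([[np.cos(yaw),-np.sin(yaw)],[np.sin(yaw),np.cos(yaw)]])
    return np.array([[*(c+R@[a,b]),z] for z in zs for a,b in [(-.018,-.016),(.018,-.016),(.018,.016),(-.018,.016)]])
E
python3 - <<'E'
from fit import *
P={n:manip.snapshot(n) for n in ['top','side']}
t=P['top']
# top-face corners from the crop
f=lambda x,y:((x+.5)*45/400-.5+375,(y+.5)*40/356-.5+280)
C=[f(119,100),f(271,92),f(293,262),f(138,278)]
print(atz(t,C,.065).round(4))
g=lambda x,y:((x-400+.5)*55/396-.5+375,(y+.5)*50/356-.5+210)
D=[g(563,90),g(668,127),g(636,192),g(531,150)]  # top face in side
print(atz(P['side'],D,.065).round(4))
Dc=np.array(D);Cc=np.array(C)
def order(p,w):  # order w corners as block order by nearest using initial
    return w
w=atz(t,C,.065);c0=w[:,:2].mean(0)
def res(q,which):
    X=block(q[:2],q[2],[.065]);r=[]
    for n,K in which:
        pr=proj(P[n],X);K=np.array(K)
        d=np.linalg.norm(pr[:,None]-K[None],axis=2);r.append((pr-K[d.argmin(1)]).ravel())
    return np.concatenate(r)
for wh in ([('top',C)],[('side',D)],[('top',C),('side',D)]):
    o=least_squares(res,[*c0,0],args=(wh,));print(o.x.round(4),np.abs(o.fun).max().round(2))
# rod, top: edges per column
im=t['img'].mean(2)
E=[]
for u in range(186,234,3):
    col=im[232:266,u];gr=np.diff(cv2.GaussianBlur(col.reshape(-1,1),(1,3),0).ravel())
    a=gr.argmax();b=gr.argmin();E.append((u,232+a+.5,232+b+.5))
E=np.array(E);print(E.T)
side=P['side'];
for k in (1,2):
    l=np.polyfit(E[:,0],E[:,k],1);print('line',l,np.std(E[:,k]-np.polyval(l,E[:,0])))
    print(atz(t,[(186,np.polyval(l,186)),(232,np.polyval(l,232))],.08).round(4))
for n,uv,z in [('gl',(178.9,246.5),.08),('ch',(239.4,249.5),.09)]: print(n,atz(t,[uv],z))
S=np.load('S.npz')
for k in ['top_rod','side_rod']:
    ys,xs=np.nonzero(S[k]);l=cv2.fitLine(np.c_[xs,ys].astype(np.float32),2,0,.01,.01).ravel();print(k,l)
    if k=='side_rod':
        print('side axis at z.08+',atz(side,[(l[2]-15*l[0],l[3]-15*l[1]),(l[2]+15*l[0],l[3]+15*l[1])],.088))
for n in P:
  for q in ['grease_tin']: 
    pass
print('tin',atz(t,[(473,180)],.085),'blue',atz(t,[(446.9,262.9)],.06),'hammer',atz(t,[(305,135)],.02))
E
```

```text
[[ 0.4535 -0.2018  0.065 ]
 [ 0.4542 -0.2331  0.065 ]
 [ 0.4194 -0.2365  0.065 ]
 [ 0.4171 -0.2046  0.065 ]]
[[ 0.4537 -0.2317  0.065 ]
 [ 0.4197 -0.2336  0.065 ]
 [ 0.4163 -0.2024  0.065 ]
 [ 0.4505 -0.2021  0.065 ]]
[ 0.436 -0.219  0.07 ] 0.51
[ 0.435  -0.2175  0.0765] 0.92
[ 0.4357 -0.2187  0.0721] 0.99
[[186.  189.  192.  195.  198.  201.  204.  207.  210.  213.  216.  219.
  222.  225.  228.  231. ]
 [238.5 239.5 239.5 239.5 240.5 240.5 240.5 240.5 240.5 241.5 241.5 241.5
  241.5 241.5 242.5 242.5]
 [253.5 253.5 254.5 254.5 254.5 255.5 235.5 235.5 235.5 236.5 236.5 236.5
  236.5 236.5 237.5 237.5]]
line [7.54901961e-02 2.25010294e+02] 0.3124264619356819
[[0.557  0.1615 0.08  ]
 [0.5485 0.078  0.08  ]]
line [ -0.50294118 347.98823529] 5.242396454698489
[[0.5292 0.1619 0.08  ]
 [0.5688 0.0776 0.08  ]]
gl [[0.54388527 0.17465658 0.08      ]]
ch [[0.53532734 0.06345904 0.09      ]]
top_rod [9.9805701e-01 6.2307350e-02 2.0692267e+02 2.4813376e+02]
side_rod [  0.70818967  -0.70602226 271.6239     311.22235   ]
side axis at z.08+ [[0.53732279 0.14915085 0.088     ]
 [0.53262878 0.09222357 0.088     ]]
tin [[ 0.64948733 -0.36027187  0.085     ]] blue [[ 0.50106437 -0.31238097  0.06      ]] hammer [[ 0.75357911 -0.05717055  0.02      ]]
```

Request:
{"op": "servo_tool", "data": {
  "commands": [-0.05,-0.0582,0,0,0,0,1,-0.05,-0.0582,0,0,0,0,1,-0.05,-0.0582,0,0,0,0,1,-0.05,-0.0582,0,0,0,0,1,-0.05,-0.0582,0,0,0,0,1,-0.05,-0.0582,0,0,0,0,1,-0.05,-0.0582,0,0,0,0,1,-0.05,-0.0582,0,0,0,0,1,-0.05,-0.0582,0,0,0,0,1,-0.05,-0.0582,0,0,0,0,1,-0.05,-0.0582,0,0,0,0,1,-0.05,-0.0582,0,0,0,0,1],
  "force": 40
}}

```text
t: 2.8
tcp_pos: [0.3703, 0.1695, 0.2029]
tool_rot: [0.154, 0.988, 0.0, 0.001]
force: [-0.4, -0.2, 0.6]
finger_gap: 1.003
gripper_force: 0.0
```

Request:
{"op": "servo_tool", "data": {
  "commands": [-0.05,-0.0582,0,0,0,0,1,-0.05,-0.0582,0,0,0,0,1,-0.0292,-0.065,0,0,0,0,1,-0.0292,-0.065,0,0,0,0,1,-0.0292,-0.065,0,0,0,0,1,-0.0292,-0.065,0,0,0,0,1,-0.0292,-0.065,0,0,0,0,1,-0.0292,-0.065,0,0,0,0,1,-0.0292,-0.065,0,0,0,0,1,-0.0292,-0.065,0,0,0,0,1,-0.0292,-0.065,0,0,0,0,1,0,0,0,0,0,0,1]
}}

```text
t: 3.8
tcp_pos: [0.4381, -0.2258, 0.2033]
tool_rot: [0.157, 0.988, -0.003, 0.003]
force: [1.1, -0.1, 0.3]
finger_gap: 1.003
gripper_force: 0.0
```

Request:
{"op": "servo_tool", "data": {
  "commands": [0,0,0,0,0,0.019,1,0,0,0,0,0,0.019,1,0,0,0,0,0,0.019,1,0,0,0,0,0,0.019,1,0,0,0,0,0,0.019,1,0,0,0,0,0,0.019,1,0,0,0,0,0,0.019,1,0,0,0,0,0,0.019,1,0,0,0,0,0,0.019,1,0,0,0,0,0,0.0184,1,0,0,0,0,0,0,1,0,0,0,0,0,0,1]
}}

```text
t: 4.8
tcp_pos: [0.4356, -0.2178, 0.2026]
tool_rot: [0.68, 0.733, 0.0, 0.0]
force: [-0.3, -1.0, 0.3]
finger_gap: 1.0
gripper_force: 0.0
```

Request:
{"op": "servo_tool", "data": {
  "commands": [0,0,0.06,0,0,0,1,0,0,0.06,0,0,0,1,0,0,0.06,0,0,0,1,0,0,0.06,0,0,0,1,0,0,0.04,0,0,0,1,0,0,0.03,0,0,0,1,0,0,0.024,0,0,0,1,0,0,0,0,0,0,1,0,0,0,0,0,0,1]
}}

```text
t: 5.55
tcp_pos: [0.4354, -0.2179, 0.0351]
tool_rot: [0.681, 0.732, -0.0, -0.001]
force: [-0.5, -0.4, -0.3]
finger_gap: 1.002
gripper_force: 0.0
```

Run:
```python
from h import *
s=manip.sense();print(s['tcp_pos'],s['force'])
t=manip.snapshot('top')['img'];s=manip.snapshot('side')['img']
cv2.imwrite('pics/c2.png',np.hstack([cv2.resize(t[265:335,360:430],(400,400),interpolation=2),cv2.resize(s[190:270,360:440],(400,400),interpolation=2)])[:,:,::-1])
```

```text
[ 0.43541036 -0.21785007  0.03513434] [-0.52870489 -0.36285189 -0.33404721]
```

View pics/c2.png

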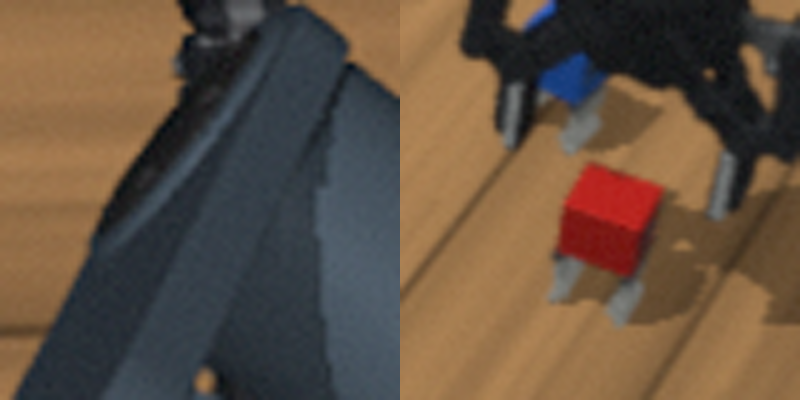

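Run:
```python
from h import *
p=manip.snapshot('side')
im=p['img'].astype(int);r,g,b=im[...,0],im[...,1],im[...,2]
m=(r>2.2*g)&(r>2.2*b)&(r>60);m[300:]=0
ys,xs=np.nonzero(m);print('red',xs.mean(),ys.mean(),xs.min(),xs.max(),ys.min(),ys.max())
x=.4354;y=-.2178
for z in (.035,.048,.06,.065): print(z,proj(p,[[x-.0425,y,z],[x,y,z],[x+.0425,y,z]]).round(1).tolist())
for q in ([.4357,-.2187,.0495],[.4357,-.2187,.065]): print(proj(p,[q]))
print('tips px',360+(515-400)/5,190+145/5,360+(722-400)/5,190+215/5)
```

```text
red 401.1442006269593 233.27899686520377 392 412 223 244
0.035 [[418.1, 246.1], [400.3, 238.7], [383.1, 231.6]]
0.048 [[419.0, 241.9], [401.1, 234.6], [383.7, 227.4]]
0.06 [[420.0, 238.0], [401.9, 230.6], [384.3, 223.5]]
0.065 [[420.3, 236.4], [402.2, 229.0], [384.5, 221.8]]
[[401.24796838 233.77724854]]
[[402.21182684 228.68576785]]
tips px 383.0 219.0 424.4 233.0
```

Request:
{"op": "servo_tool", "data": {
  "commands": [0,0,0,0,0,0,0.2,0,0,0,0,0,0,0.2,0,0,0,0,0,0,0.2,0,0,0,0,0,0,0.2,0,0,0,0,0,0,0.2,0,0,0,0,0,0,0.2]
}}

```text
t: 6.2
tcp_pos: [0.4356, -0.2181, 0.0356]
tool_rot: [0.682, 0.732, 0.0, 0.0]
force: [0.4, 0.5, -0.0]
finger_gap: 0.596
gripper_force: 0.0
```

Run:
```python
from h import *
p=manip.snapshot('side')
I=cv2.resize(p['img'][170:270,340:460],(792,660)[:2],interpolation=2)[:600]
cv2.imwrite('pics/c3.png',I[:,:,::-1])
```

```text
(no output)
```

View pics/c3.png

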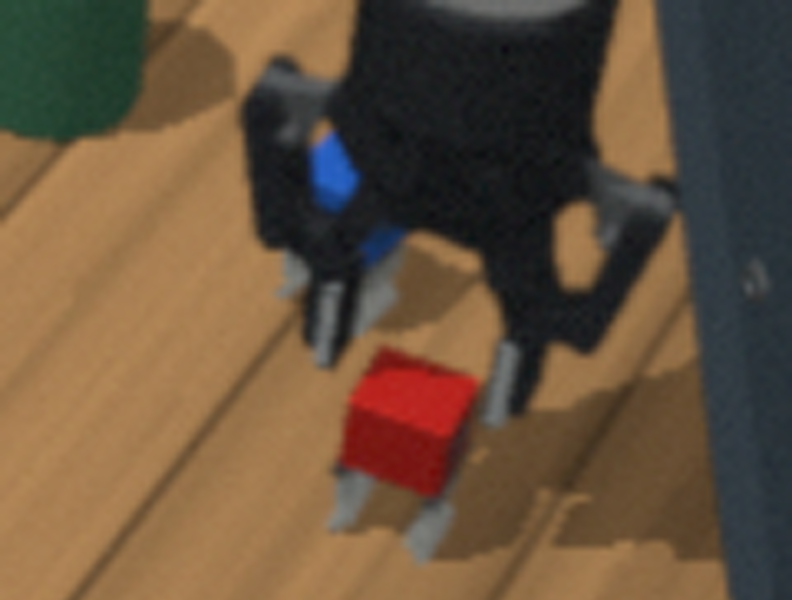

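Run:
```python
from h import *
from scipy.optimize import fsolve
p=manip.snapshot('side'); t=manip.snapshot('top')
f=lambda x,y:((x+.5)*120/792-.5+340,(y+.5)*100/660-.5+170)
X=np.array([.4356,-.2181,.041])
b=proj(p,[X])[0];J=np.array([(proj(p,[X+.01*e])[0]-b) for e in np.eye(3)]);print(b,J.round(2))
L,R=np.array(f(335,367)),np.array(f(487,422));print(L,R,(L+R)/2)
# vary assumed x
for x in (.43,.4356,.441):
    print(x,fsolve(lambda q:proj(p,[[x,*q]])[0]-(L+R)/2,[-.21,.05]).round(4))
d=R-L;print('gap px',d,'expected for .0507 along tool y',proj(p,[X-.02535*np.array([.997,.075,0])])[0]-proj(p,[X+.02535*np.array([.997,.075,0])])[0])
# block grid
for z in (.034,.065): print(z,proj(p,[[.4357+.016*0-s*.018,-.2187+.016,z] for s in(-1,1)]).round(1).tolist())
save(t,'t3')
I=cv2.resize(t['img'][230:350,330:470],(700,600),interpolation=2);cv2.imwrite('pics/c4.png',I[:,:,::-1])
```

```text
[400.65557409 236.70019489] [[-4.12 -1.7 ]
 [-1.91  2.71]
 [ 0.61 -3.23]]
[390.33333333 225.18181818] [413.36363636 233.51515152] [401.84848485 229.34848485]
0.43 [-0.1987  0.0822]
0.4356 [-0.2167  0.0647]
0.441 [-0.234   0.0478]
gap px [23.03030303  8.33333333] expected for .0507 along tool y [21.60870206  7.59766423]
0.034 [[389.9, 240.0], [404.8, 246.3]]
0.065 [[391.5, 229.9], [406.8, 236.2]]
```

View pics/c4.png

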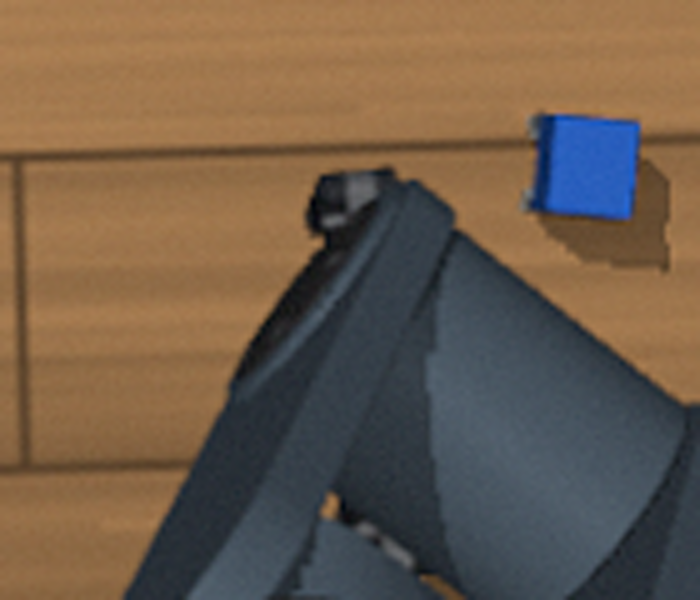

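Request:
{"op": "servo_tool", "data": {
  "commands": [0,0,0.01,0,0,0,0.2,0,0,0.01,0,0,0,0.2,0,0,0.01,0,0,0,0.2,0,0,0,0,0,0,0.2]
}}

```text
t: 6.68
tcp_pos: [0.4349, -0.2176, 0.0193]
tool_rot: [0.682, 0.732, -0.0, -0.001]
force: [0.1, -0.5, -0.2]
finger_gap: 0.601
gripper_force: 0.0
```

Run:
```python
from h import *
p=manip.snapshot('side')
I=cv2.resize(p['img'][200:260,370:440],(700,600),interpolation=2)
cv2.imwrite('pics/c5.png',I[:,:,::-1])
```

```text
(no output)
```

View pics/c5.png

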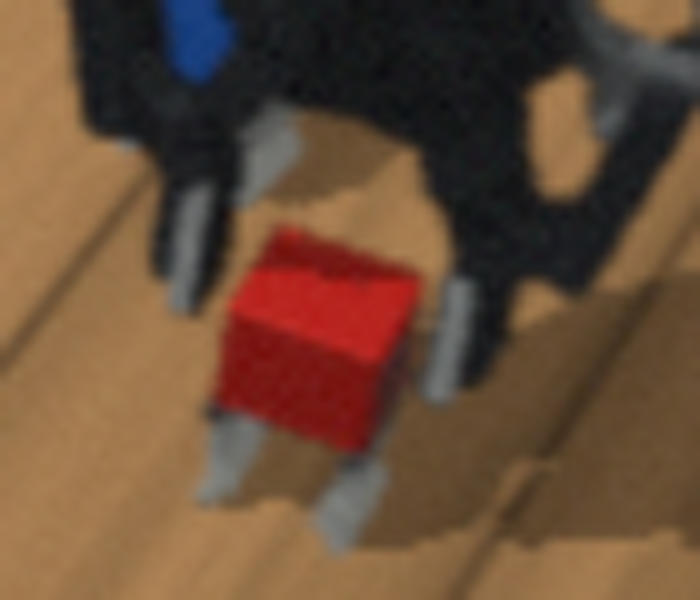

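Request:
{"op": "servo_tool", "data": {
  "commands": [0,0,0.01,0,0,0,0.2,0,0,0.01,0,0,0,0.2,0,0,0,0,0,0,0.2]
}}

```text
t: 6.98
tcp_pos: [0.4352, -0.2178, 0.0096]
tool_rot: [0.682, 0.732, -0.0, -0.001]
force: [0.9, 0.5, 0.2]
finger_gap: 0.596
gripper_force: 0.0
```

Request:
{"op": "servo_tool", "data": {
  "commands": [0,0,0.004,0,0,0,0.2,0,0,0.002,0,0,0,0.2,0,0,0,0,0,0,0.2]
}}

```text
t: 7.23
tcp_pos: [0.4355, -0.2181, 0.0073]
tool_rot: [0.682, 0.732, -0.0, -0.0]
force: [0.1, 0.7, 0.8]
finger_gap: 0.604
gripper_force: 0.0
```

Run:
```python
from h import *
p=manip.snapshot('side')
print(manip.sense()['force'])
I=cv2.resize(p['img'][200:260,370:440],(700,600),interpolation=2)
cv2.imwrite('pics/c6.png',I[:,:,::-1])
```

```text
[0.5520149  0.08923751 0.19639847]
```

View pics/c6.png

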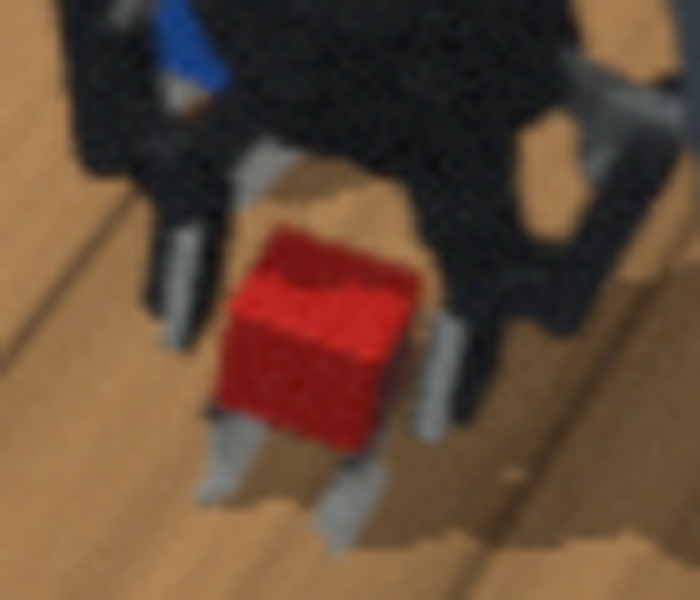

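Request:
{"op": "servo_tool", "data": {
  "commands": [0,0,0.006,0,0,0,0.2,0,0,0.002,0,0,0,0.2,0,0,0,0,0,0,0.2]
}}

```text
t: 7.53
tcp_pos: [0.4355, -0.218, 0.0033]
tool_rot: [0.682, 0.732, -0.0, -0.0]
force: [-0.7, -0.2, 0.1]
finger_gap: 0.601
gripper_force: 0.0
```

Request:
{"op": "servo_tool", "data": {
  "commands": [0,0,0.004,0,0,0,0.2,0,0,0,0,0,0,0.2]
}}

```text
t: 7.7
tcp_pos: [0.4355, -0.2181, 0.0013]
tool_rot: [0.682, 0.732, -0.0, -0.0]
force: [0.4, 0.2, -0.6]
finger_gap: 0.597
gripper_force: 0.0
```

Request:
{"op": "servo_tool", "data": {
  "commands": [0,0,0.004,0,0,0,0.2,0,0,0,0,0,0,0.2]
}}

```text
t: 7.87
tcp_pos: [0.4355, -0.218, -0.0007]
tool_rot: [0.682, 0.732, -0.0, -0.0]
force: [-0.0, 0.5, -0.1]
finger_gap: 0.6
gripper_force: 0.0
```

Request:
{"op": "servo_tool", "data": {
  "commands": [0,0,0.004,0,0,0,0.2,0,0,0,0,0,0,0.2]
}}

```text
t: 8.03
tcp_pos: [0.4355, -0.218, -0.0027]
tool_rot: [0.682, 0.732, -0.0, -0.0]
force: [-0.6, 0.2, -0.2]
finger_gap: 0.602
gripper_force: 0.0
```

Request:
{"op": "servo_tool", "data": {
  "commands": [0,0,0.004,0,0,0,0.2,0,0,0,0,0,0,0.2]
}}

```text
t: 8.2
tcp_pos: [0.4355, -0.218, -0.0047]
tool_rot: [0.682, 0.732, -0.0, -0.0]
force: [-0.6, -0.3, -1.0]
finger_gap: 0.599
gripper_force: 0.0
```

Request:
{"op": "servo_tool", "data": {
  "commands": [0,0,0.004,0,0,0,0.2,0,0,0,0,0,0,0.2]
}}

```text
t: 8.37
tcp_pos: [0.4355, -0.218, -0.0067]
tool_rot: [0.682, 0.732, -0.0, -0.0]
force: [-0.3, 0.5, 0.7]
finger_gap: 0.601
gripper_force: 0.0
```

Request:
{"op": "servo_tool", "data": {
  "commands": [0,0,0.004,0,0,0,0.2,0,0,0,0,0,0,0.2]
}}

```text
t: 8.53
tcp_pos: [0.4355, -0.218, -0.0088]
tool_rot: [0.682, 0.732, -0.0, -0.0]
force: [0.1, 0.0, -0.9]
finger_gap: 0.602
gripper_force: 0.0
```

Request:
{"op": "servo_tool", "data": {
  "commands": [0,0,0.004,0,0,0,0.2,0,0,0,0,0,0,0.2]
}}

```text
t: 8.7
tcp_pos: [0.4355, -0.218, -0.0108]
tool_rot: [0.682, 0.732, -0.0, -0.0]
force: [-0.7, -0.6, 0.1]
finger_gap: 0.603
gripper_force: 0.0
```

Request:
{"op": "servo_tool", "data": {
  "commands": [0,0,0.004,0,0,0,0.2,0,0,0,0,0,0,0.2]
}}

```text
t: 8.87
tcp_pos: [0.4355, -0.218, -0.0127]
tool_rot: [0.682, 0.732, -0.0, -0.0]
force: [-0.5, 0.2, 0.3]
finger_gap: 0.597
gripper_force: 0.0
```

Request:
{"op": "servo_tool", "data": {
  "commands": [0,0,0.004,0,0,0,0.2,0,0,0,0,0,0,0.2]
}}

```text
t: 9.03
tcp_pos: [0.4355, -0.2181, -0.0147]
tool_rot: [0.682, 0.732, -0.0, -0.0]
force: [-0.8, 0.4, -0.1]
finger_gap: 0.602
gripper_force: 0.0
```

Request:
{"op": "servo_tool", "data": {
  "commands": [0,0,0.004,0,0,0,0.2,0,0,0,0,0,0,0.2]
}}

```text
t: 9.2
tcp_pos: [0.4355, -0.218, -0.0167]
tool_rot: [0.682, 0.732, -0.0, -0.0]
force: [0.2, -0.2, -0.1]
finger_gap: 0.601
gripper_force: 0.0
```

Request:
{"op": "servo_tool", "data": {
  "commands": [0,0,0.003,0,0,0,0.2,0,0,0,0,0,0,0.2]
}}

```text
t: 9.37
tcp_pos: [0.4355, -0.218, -0.0182]
tool_rot: [0.682, 0.732, -0.0, -0.0]
force: [-0.5, 0.1, -0.3]
finger_gap: 0.598
gripper_force: 0.0
```

Request:
{"op": "servo_tool", "data": {
  "commands": [0,0,0.003,0,0,0,0.2,0,0,0,0,0,0,0.2]
}}

```text
t: 9.53
tcp_pos: [0.4355, -0.2181, -0.0197]
tool_rot: [0.682, 0.732, -0.0, -0.0]
force: [-0.5, -0.4, -0.3]
finger_gap: 0.599
gripper_force: 0.0
```

Run:
```python
from h import *
p=manip.snapshot('side');t=manip.snapshot('top')
I=cv2.resize(p['img'][205:265,370:430],(600,600),interpolation=2).copy()
J=cv2.resize(t['img'][260:345,385:415],(200,567),interpolation=2)
J=np.vstack([J,np.zeros((33,200,3),np.uint8)])
cv2.imwrite('pics/c7.png',np.hstack([I,J])[:,:,::-1])
```

```text
(no output)
```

View pics/c7.png

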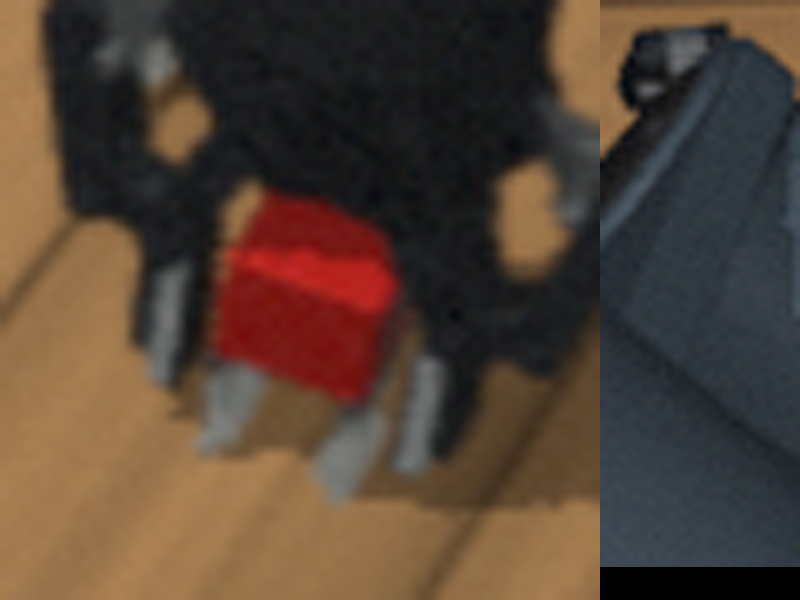

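Request:
{"op": "servo_tool", "data": {
  "commands": [0,0,-0.02,0,0,0,0.2,0,0,-0.02,0,0,0,0.2,0,0,-0.02,0,0,0,0.2,0,0,0,0,0,0,0.2,0,0,0,0,0,0,-0.4,0,0,0,0,0,0,-0.4,0,0,0,0,0,0,-0.4,0,0,0,0,0,0,-0.4,0,0,0,0,0,0,-0.4],
  "force": 50
}}

```text
t: 10.38
tcp_pos: [0.4364, -0.2186, 0.0115]
tool_rot: [0.682, 0.732, 0.0, 0.001]
force: [-0.1, 0.4, 9.9]
finger_gap: 0.411
gripper_force: 50.6
```

Request:
{"op": "servo_tool", "data": {
  "commands": [0,0,-0.02,0,0,0,-0.4,0,0,-0.04,0,0,0,-0.4,0,0,-0.06,0,0,0,-0.4,0,0,-0.06,0,0,0,-0.4,0,0,-0.06,0,0,0,-0.4,0,0,-0.06,0,0,0,-0.4,0,0,0,0,0,0,-0.4,0,0,0,0,0,0,-0.4]
}}

```text
t: 11.05
tcp_pos: [0.4361, -0.2185, 0.162]
tool_rot: [0.682, 0.732, 0.0, 0.002]
force: [-0.7, 0.1, -2.7]
finger_gap: 0.41
gripper_force: 50.7
```

```bash
cat >> h.py <<'E'
def redmask(p):
    im=p['img'].astype(int);r,g,b=im[...,0],im[...,1],im[...,2]
    m=((r>2.2*g)&(r>2.2*b)&(r>50)).astype(np.uint8)
    k,l,st,c=cv2.connectedComponentsWithStats(m)
    return [(st[i].tolist(),c[i].round(2).tolist()) for i in range(1,k) if st[i,4]>60]
E
python3 - <<'E'
from h import *
s=manip.sense();print(s['tcp_pos'],s['force'],s['gripper_force'],s['finger_gap'],s['ft_torque'])
for n in ['side','top']:
    p=manip.snapshot(n);print(n,redmask(p));save(p,n+'_l')
    if n=='side':
        for z in (.15,.155,.16,.165): print(z,proj(p,[[.436,-.2187,z]]))
E
```

```text
[ 0.43611422 -0.21848536  0.16196868] [-0.69795563  0.10486512 -2.73898915] 50.719817876815796 0.4095531646621798 [-0.01232332 -0.0155375  -0.03918012]
side [([400, 167, 21, 24, 373], [410.4, 178.55]), ([194, 348, 12, 14, 135], [199.7, 354.87]), ([158, 380, 14, 15, 164], [164.68, 387.15])]
0.15 [[407.74498469 198.54909612]]
0.155 [[408.09941224 196.65671396]]
0.16 [[408.45637913 194.74977904]]
0.165 [[408.81591004 192.82813582]]
top [([71, 233, 13, 11, 110], [76.66, 238.06]), ([109, 236, 12, 11, 97], [114.54, 240.7])]
```

```bash
cat > rod.py <<'E'
from h import *
from scipy.optimize import least_squares
from scipy.ndimage import map_coordinates
P={n:manip.snapshot(n) for n in ['top','side']}
def edges(p,x0,yaw,r=.014):
    ys=np.linspace(.085,.155,15);dr=np.array([-np.sin(yaw),np.cos(yaw),0])
    A=np.array([x0,.12,.08])+((ys-.12)/dr[1])[:,None]*dr
    W=np.array(p['world_to_cam']);o=-W[:3,:3].T@W[:3,3]
    out=[]
    for s in (1,-1):
        v=o-A; v=v-(v@dr)[:,None]*dr; d=np.linalg.norm(v,axis=1,keepdims=True); v/=d
        n=np.cross(dr,v); c=r/d
        out.append(proj(p,A+r*(c*v+s*np.sqrt(1-c*c)*n)))
    return out
def search(p,x0,yaw):
    g=cv2.GaussianBlur(p['img'].astype(float).mean(2),(0,0),.6);R=[]
    E=edges(p,x0,yaw);mid=(E[0]+E[1])/2
    for e in E:
        n=(e-mid);n/=np.linalg.norm(n,axis=1,keepdims=True)
        k=np.arange(-4,4.01,.1);pts=e[:,None]+k[None,:,None]*n[:,None]
        v=map_coordinates(g,[pts[...,1],pts[...,0]],order=1)
        d=np.gradient(v,axis=1);R.append(k[d.argmin(1)])   # brightness falls outward
    return R
if __name__=='__main__':
    x0,yaw=.5387,-.097
    for cams in (['top'],['side'],['top','side']):
        q=np.array([x0,yaw])
        for it in range(4):
            K={n:search(P[n],*q) for n in cams}
            tgt={}
            for n in cams:
                E=edges(P[n],*q);mid=(E[0]+E[1])/2
                tgt[n]=[(e,(e-mid)/np.linalg.norm(e-mid,axis=1,keepdims=True),k) for e,k in zip(E,K[n])]
            def res(w):
                return np.concatenate([((e2-e)*nn).sum(1)-k for n in cams for (e,nn,k),e2 in zip(tgt[n],edges(P[n],*w))])
            q=least_squares(res,q,loss='soft_l1',f_scale=.3).x
        print(cams,q.round(4));[print(n,[np.round(np.median(k),2) for k in K[n]],[np.round(k.std(),2) for k in K[n]]) for n in cams]
E
python3 rod.py
```

```text
['top'] [ 0.5396 -0.0916]
top [np.float64(-0.2), np.float64(-0.2)] [np.float64(0.26), np.float64(0.31)]
['side'] [ 0.5396 -0.0998]
side [np.float64(-0.2), np.float64(-0.3)] [np.float64(0.2), np.float64(0.19)]
['top', 'side'] [ 0.5396 -0.0954]
top [np.float64(-0.3), np.float64(-0.2)] [np.float64(0.28), np.float64(0.33)]
side [np.float64(-0.2), np.float64(-0.3)] [np.float64(0.18), np.float64(0.19)]
```

Request:
{"op": "servo_tool", "data": {
  "commands": [0,0,-0.03,0,0,0,-0.4,0,0,-0.03,0,0,0,-0.4,0,0,0,0,0,0,-0.4]
}}

```text
t: 11.5
tcp_pos: [0.4363, -0.2187, 0.1911]
tool_rot: [0.682, 0.732, 0.0, 0.001]
force: [0.3, -0.4, -1.0]
finger_gap: 0.409
gripper_force: 50.6
```

Request:
{"op": "servo_tool", "data": {
  "commands": [0.03,0.012,0,0,0,0,-0.4,0.06,0.023,0,0,0,0,-0.4,0.06,0.023,0,0,0,0,-0.4,0.06,0.023,0,0,0,0,-0.4,0.06,0.023,0,0,0,0,-0.4,0.06,0.023,0,0,0,0,-0.4,0.06,0.023,0,0,0,0,-0.4,0.06,0.023,0,0,0,0,-0.4,0.06,0.023,0,0,0,0,-0.4,0.06,0.023,0,0,0,0,-0.4,0.06,0.023,0,0,0,0,-0.4,0.021,0.011,0,0,0,0,-0.4]
}}

```text
t: 12.5
tcp_pos: [0.5384, 0.1193, 0.1885]
tool_rot: [0.681, 0.733, -0.0, -0.001]
force: [0.9, -0.5, -1.5]
finger_gap: 0.41
gripper_force: 50.6
```

Request:
{"op": "servo_tool", "data": {
  "commands": [0,0,0,0,0,0.0135,-0.4,0,0,0,0,0,0.013,-0.4,0,0,0,0,0,0,-0.4,0,0,0,0,0,0,-0.4]
}}

```text
t: 12.83
tcp_pos: [0.5379, 0.1152, 0.1891]
tool_rot: [0.739, 0.673, -0.001, -0.001]
force: [0.4, -0.1, -2.2]
finger_gap: 0.409
gripper_force: 50.6
```

```bash
cat > blk.py <<'E'
from h import *
s=manip.sense();print(s['tcp_pos'].round(4),s['tool_rot'].round(4),s['force'].round(1),s['t'])
p=manip.snapshot('side');print(redmask(p)[:4]);tt=manip.snapshot('top');print([a for a in redmask(tt)][:4])
x,y,z=s['tcp_pos']
# synthetic silhouette comparison: hull centroid of +y and -x faces and top
def hull(c,yaw):
    R=np.array([[np.cos(yaw),-np.sin(yaw)],[np.sin(yaw),np.cos(yaw)]])
    X=np.array([[*(c[:2]+R@[a,b]),c[2]+h] for h in(-.0155,.0155) for a in(-.018,.018) for b in(-.016,.016)])
    h=cv2.convexHull(proj(p,X).astype(np.float32))[:,0];return h
a,b,*_=s['tool_rot'];yaw=np.arctan2(b*b-a*a,2*a*b)
h=hull([x,y,z+.038],yaw);print('yaw',yaw,'pred bbox',h.min(0),h.max(0))
I=cv2.resize(p['img'][120:360,200:440],(720,600),interpolation=2)
cv2.imwrite('pics/b_%d.png'%int(s['t']*100),I[:,:,::-1])
E
python3 blk.py
```

```text
[0.5379 0.1152 0.1891] [ 0.7394  0.6732 -0.0011 -0.0008] [ 0.4 -0.1 -2.2] 12.8333
[([251, 239, 22, 33, 431], [261.55, 254.48]), ([194, 349, 12, 13, 134], [199.69, 354.92]), ([158, 380, 14, 15, 163], [164.66, 387.19])]
[([198, 236, 10, 24, 128], [203.2, 247.67])]
yaw -0.09361439476986036 pred bbox [249.43481 236.9462 ] [282.14178 272.94092]
```

```bash
cat > blk2.py <<'E'
from h import *
s=manip.sense();x,y,z=s['tcp_pos'];a,b,*_=s['tool_rot'];yaw=np.arctan2(b*b-a*a,2*a*b)
R=np.array([[np.cos(yaw),-np.sin(yaw)],[np.sin(yaw),np.cos(yaw)]])
def sub(p,u0,u1,v0,v1,axis):
    im=p['img'].astype(float);d=im[...,0]-im[...,1:].mean(2)
    return d
for n in ('top','side'):
    p=manip.snapshot(n);im=p['img'].astype(float);d=im[...,0]-im[...,1:].mean(2)
    X=np.array([[*([x,y]+R@[a_,b_]),z+.038+h] for h in(-.0155,.0155) for a_ in(-.018,.018) for b_ in(-.016,.016)])
    print(n,'pred corners (h,a,b)',proj(p,X).round(1).tolist())
    if n=='top':
        print(np.round(d[232:264,196:212:2]).astype(int))
    else: print(np.round(d[236:276:2,246:276:2]).astype(int))
E
python3 blk2.py
```

```text
top pred corners (h,a,b) [[205.1, 259.0], [185.1, 257.6], [206.8, 236.3], [186.8, 234.9], [201.1, 258.9], [180.3, 257.5], [202.8, 235.4], [182.2, 234.0]]
[[  0  -2   0  -2   0   0   1   2]
 [  2   2  -2  -3   2   2   2   2]
 [  0  -1  -4  -2   0   0   3   0]
 [  0  -6  -3  24  -2   0   0   0]
 [  0  -6 -12  94  45  16   0  -2]
 [ -2  -4  -6 100  60  64  -2  -1]
 [  1  -2  -8  98  61  62  -4   2]
 [  0   0   0 102  66  62  -3   0]
 [  0   0  -4 104  59  62   0  -3]
 [  4  -2  -4 100  57  68  -2  -1]
 [  0  -2  -5  72  64  64  -2  -2]
 [  4  -5  -3  75  62  64  -2   0]
 [  4   0   5  74  64  62  -4  -1]
 [  4   0  -6  73  64  59  -5  -3]
 [  0   0  -3  84  66  58  -2  -2]
 [  2  -3  -2 100  62  53  -2  -1]
 [  0  -6  -8  94  67  49  -2  -2]
 [ -4  -2  -4  92  60  46  -4  -2]
 [  0  -1  -6  90  58  49  -4  -2]
 [ -2   5  -8  86  60  42  -3  -3]
 [  0  -4   0  86  62  28  -1  -1]
 [ -2  -3  40  84  60  27  -2  -1]
 [ -2 -10  82  72  60  12  -1  -2]
 [ -2  -6 102  70  62  16   1  -3]
 [  0 -14  98  70  64  14   2   0]
 [ -4  23 102  62  66  12   1   0]
 [ -3  58  92  58  59  -2   1  -2]
 
[... 890 characters left out ...]
0  -2]
 [ 57  57  58  97 101 101 108 136 152 155 151 138   0  -2  -3]
 [ 57  58  58  92 104 106 101 100 114 146 152 138   0  -2  -2]
 [ 58  56  54  74 102 101 103 107 102 102 121 112   4  -4  -2]
 [ 58  55  50  59  98 100 104 100 100 102 102  84  13  -4  -3]
 [ 56  52  50  12  54  96 104  98 100  97 100  84  17  -3  -2]
 [ 48  51  55  48   3  12  96  99 102 100  99  92  17  -4  -2]
 [ 53  55  54  55  26   0   2  31  89 102 102  92  58  16  -2]
 [ 54  56  55  56  44   1   2   1   8  70 101  94  81  46   0]
 [ 54  54  54  56  52   6   0   2  24  60  67  86  38   2   2]
 [ 54  55  56  54  56  44   1  32  58  62  58   8   0   0   2]
 [ 57  54  56  57  57   8  33  60  62  63  60  48   0   0   0]]
```

Request:
{"op": "servo_tool", "data": {
  "commands": [0,0.002,0.02,0,0,0,-0.4,0,0,0.036,0,0,0,-0.4,0,0,0.036,0,0,0,-0.4,0,0,0.036,0,0,0,-0.4,0,0,0.03,0,0,0,-0.4,0,0,0.02,0,0,0,-0.4,0,0,0,0,0,0,-0.4,0,0,0,0,0,0,-0.4]
}}

```text
t: 13.7
tcp_pos: [0.5395, 0.1153, 0.101]
tool_rot: [0.74, 0.673, -0.0, -0.0]
force: [0.3, 0.1, -2.2]
finger_gap: 0.41
gripper_force: 50.6
```

```bash
python3 blk2.py; python3 blk.py
```

```text
top pred corners (h,a,b) [[215.2, 258.5], [196.8, 257.2], [216.7, 237.8], [198.4, 236.5], [211.8, 258.4], [192.9, 257.1], [213.4, 237.0], [194.6, 235.7]]
[[ -7 -10  -8   2  -2   0   2  -1]
 [ -8 -15  -7   2   0   0  -3   2]
 [ -6 -14 -12  -4  -2  -2   2   2]
 [ -6 -14  -9   2   0  -2  -1   4]
 [ -8 -14 -10  -2   0   2  -4   0]
 [ -8 -14  -8   2   0  -2   0   5]
 [-10 -10  -8  -1   0   0   4  -4]
 [-10 -12  -6   0  -2  -4  -1   2]
 [ -7 -12 -10  -5   0   2  -2   0]
 [ -7 -12 -10   0   1   2  -6   2]
 [ -8 -14 -10   1  -2   1  -2   3]
 [ -8 -14 -14  -1   4   1   2   0]
 [-10 -12 -13   0   4   4   0  -4]
 [ -8 -12  -7  -1  -1  -2   0   2]
 [ -7 -14 -10  -1   1   4   1   4]
 [ -6 -13 -10   0   1  -2   2  -2]
 [ -8 -14 -12   1  -5   0   2  -2]
 [-12 -10 -12   1   2   2  -2  -2]
 [ -8 -12 -12  -1  -6   2   0   1]
 [ -6 -10 -12  -2   0  -2   3  -1]
 [-10  -9 -12  -6   3   0   0   1]
 [-10  -8 -10  -4   0   0   4  -4]
 [ -8 -12 -14  -8   0   0   2  -4]
 [-10  -8 -14  -8  -1   0  -4  -1]
 [ -8 -10 -12 -10   2   4  -4  -6]
 [-10  -8 -14 -11   0   2  -2  -6]
 [-10  -7 -10 -14   2  -1  -4  -6]
 
[... 975 characters left out ...]
1  0 -2  0 -3 -3 -3  0 -2]
 [-2 -2 -1 -2 -2 -1 -2  1 -1 -2 -4 -4 -1  1 -1]
 [ 8 -2 -4 -4  0 -1 -4 -2 -2  3 -3  0 -4 -2 -2]
 [56 43 -2  0 -4 -2 -4 -5  2  2  0 -4 -3 -2 -1]
 [58 54 -2 -2  0 -2 -1 -2 -6 -1 -3 -4 -2 -5 -2]
 [59 58 10 -2  0 -4 -3 -3  4  0 -1 -4 -4 -2  0]
 [60 61 54  6  0 -2  2  0 -1 -2 -2 -2  0 -5 -4]]
[0.5406 0.1154 0.1022] [7.400e-01 6.726e-01 7.000e-04 6.000e-04] [-0.4  0.9 -1.3] 13.8
[([256, 275, 19, 30, 346], [264.73, 289.3]), ([194, 349, 12, 13, 134], [199.69, 354.92]), ([158, 380, 14, 15, 163], [164.7, 387.18])]
[([71, 233, 13, 11, 111], [76.71, 238.05]), ([211, 237, 6, 21, 68], [214.07, 247.9])]
yaw -0.0954547141595252 pred bbox [253.62779 272.5863 ] [283.53204 306.07016]
```

Request:
{"op": "servo_tool", "data": {
  "commands": [0,0,0.006,0,0,0,-0.4,0,0,0.004,0,0,0,-0.4,0,0,0.004,0,0,0,-0.4,0,0,0,0,0,0,-0.4]
}}

```text
t: 14.23
tcp_pos: [0.5393, 0.1155, 0.0942]
tool_rot: [0.74, 0.673, -0.0, -0.0]
force: [0.4, 0.3, -2.3]
finger_gap: 0.414
gripper_force: 50.6
```

Request:
{"op": "servo_tool", "data": {
  "commands": [0,0,0.004,0,0,0,-0.4,0,0,0,0,0,0,-0.4]
}}

```text
t: 14.4
tcp_pos: [0.5398, 0.1155, 0.0931]
tool_rot: [0.74, 0.673, 0.0, 0.0]
force: [-0.6, -0.5, 3.2]
finger_gap: 0.411
gripper_force: 51.3
```

Request:
{"op": "servo_tool", "data": {
  "commands": [0,0,0.004,0,0,0,-0.4,0,0,0,0,0,0,-0.4]
}}

```text
t: 14.57
tcp_pos: [0.5405, 0.1155, 0.092]
tool_rot: [0.74, 0.673, 0.001, 0.001]
force: [-1.1, 0.4, 7.9]
finger_gap: 0.411
gripper_force: 51.9
```

Request:
{"op": "servo_tool", "data": {
  "commands": [0,0,0.004,0,0,0,-0.4,0,0,0,0,0,0,-0.4]
}}

```text
t: 14.73
tcp_pos: [0.5407, 0.1155, 0.0901]
tool_rot: [0.74, 0.673, 0.001, 0.001]
force: [-1.0, 0.3, 8.6]
finger_gap: 0.411
gripper_force: 51.9
```

Request:
{"op": "servo_tool", "data": {
  "commands": [0,0,0.004,0,0,0,-0.4,0,0,0,0,0,0,-0.4]
}}

```text
t: 14.9
tcp_pos: [0.5404, 0.1156, 0.0878]
tool_rot: [0.74, 0.673, 0.001, 0.001]
force: [-1.5, 0.4, 6.5]
finger_gap: 0.411
gripper_force: 51.6
```

Request:
{"op": "servo_tool", "data": {
  "commands": [0,0,0.004,0,0,0,-0.4,0,0,0,0,0,0,-0.4]
}}

```text
t: 15.07
tcp_pos: [0.54, 0.1156, 0.0852]
tool_rot: [0.74, 0.673, 0.0, 0.0]
force: [-0.9, 0.8, 3.4]
finger_gap: 0.411
gripper_force: 51.3
```

Request:
{"op": "servo_tool", "data": {
  "commands": [0,0,0.004,0,0,0,-0.4,0,0,0.004,0,0,0,-0.4,0,0,0,0,0,0,-0.4]
}}

```text
t: 15.32
tcp_pos: [0.5393, 0.1155, 0.0797]
tool_rot: [0.74, 0.673, -0.0, -0.0]
force: [-0.2, 0.3, -1.4]
finger_gap: 0.409
gripper_force: 50.7
```

Request:
{"op": "servo_tool", "data": {
  "commands": [0,0,0.004,0,0,0,-0.4,0,0,0.004,0,0,0,-0.4,0,0,0,0,0,0,-0.4]
}}

```text
t: 15.57
tcp_pos: [0.5391, 0.1154, 0.0753]
tool_rot: [0.74, 0.673, -0.001, -0.001]
force: [-0.4, -0.3, -7.2]
finger_gap: 0.411
gripper_force: 50.5
```

Request:
{"op": "servo_tool", "data": {
  "commands": [0,0,0.003,0,0,0,-0.4,0,0,0,0,0,0,-0.4]
}}

```text
t: 15.73
tcp_pos: [0.5392, 0.1154, 0.0742]
tool_rot: [0.74, 0.673, -0.001, -0.0]
force: [0.1, 0.4, -8.7]
finger_gap: 0.411
gripper_force: 50.6
```

Jaws are drawing it home; continue in small steps until the block bears.

Request:
{"op": "servo_tool", "data": {
  "commands": [0,0,0.003,0,0,0,-0.4,0,0,0,0,0,0,-0.4]
}}

```text
t: 15.9
tcp_pos: [0.5393, 0.1154, 0.073]
tool_rot: [0.74, 0.673, -0.0, -0.0]
force: [0.2, -1.1, -7.4]
finger_gap: 0.412
gripper_force: 50.7
```

Request:
{"op": "servo_tool", "data": {
  "commands": [0,0,0.003,0,0,0,-0.4,0,0,0,0,0,0,-0.4]
}}

```text
t: 16.07
tcp_pos: [0.5394, 0.1154, 0.0722]
tool_rot: [0.74, 0.673, -0.0, -0.0]
force: [-0.8, -0.9, -3.3]
finger_gap: 0.411
gripper_force: 51.1
```

Request:
{"op": "servo_tool", "data": {
  "commands": [0,0,0.002,0,0,0,-0.4,0,0,0,0,0,0,-0.4]
}}

```text
t: 16.23
tcp_pos: [0.5395, 0.1154, 0.0721]
tool_rot: [0.74, 0.673, -0.0, -0.0]
force: [-2.7, -1.0, 4.8]
finger_gap: 0.413
gripper_force: 52.1
```

Request:
{"op": "servo_tool", "data": {
  "commands": [0,0,-0.002,0,0,0,-0.4,0,0,0,0,0,0,-0.4,0,0,0,0,0,0,-0.4,0,0,0,0,0,0,-0.4]
}}

```text
t: 16.57
tcp_pos: [0.5394, 0.1155, 0.0722]
tool_rot: [0.74, 0.673, -0.0, -0.0]
force: [-1.5, -1.0, 1.2]
finger_gap: 0.41
gripper_force: 51.5
```

Request:
{"op": "servo_tool", "data": {
  "commands": [0.005,0,0,0,0,0,-0.4,0.01,0,0,0,0,0,-0.4,0.01,0,0,0,0,0,-0.4,0.01,0,0,0,0,0,-0.4,0.005,0,0,0,0,0,-0.4,0,0,0,0,0,0,-0.4]
}}

```text
t: 17.07
tcp_pos: [0.5414, 0.1354, 0.0722]
tool_rot: [0.74, 0.673, -0.0, 0.0]
force: [-2.3, -2.8, 2.1]
finger_gap: 0.409
gripper_force: 51.8
```

```bash
python3 blk.py
```

```text
[0.5414 0.1354 0.0722] [ 7.398e-01  6.728e-01 -4.000e-04  1.000e-04] [-2.3 -2.8  2.1] 17.0667
[([250, 294, 18, 29, 306], [258.5, 307.86]), ([194, 349, 12, 13, 134], [199.69, 354.92]), ([158, 380, 14, 15, 163], [164.66, 387.19])]
[([71, 233, 13, 11, 112], [76.77, 238.04]), ([201, 237, 8, 21, 95], [205.43, 247.78])]
yaw -0.094730293967051 pred bbox [247.74156 291.17264] [277.43    324.43948]
```

Request:
{"op": "servo_tool", "data": {
  "commands": [0.006,0,0,0,0,0,-0.4,0.006,0,0,0,0,0,-0.4,0.006,0,0,0,0,0,-0.4,0,0,0,0,0,0,-0.4]
}}

```text
t: 17.5
tcp_pos: [0.5423, 0.1442, 0.0722]
tool_rot: [0.74, 0.673, -0.0, 0.0]
force: [-3.3, -3.0, 3.0]
finger_gap: 0.412
gripper_force: 51.9
```

Request:
{"op": "servo_tool", "data": {
  "commands": [0.003,0,0,0,0,0,-0.4,0.003,0,0,0,0,0,-0.4,0,0,0,0,0,0,-0.4]
}}

```text
t: 17.75
tcp_pos: [0.5425, 0.1469, 0.0721]
tool_rot: [0.74, 0.673, -0.0, 0.0]
force: [-4.0, -3.0, 2.8]
finger_gap: 0.408
gripper_force: 51.9
```

Request:
{"op": "servo_tool", "data": {
  "commands": [0.003,0,0,0,0,0,-0.4,0.002,0,0,0,0,0,-0.4,0,0,0,0,0,0,-0.4]
}}

```text
t: 18.0
tcp_pos: [0.5428, 0.1493, 0.0721]
tool_rot: [0.74, 0.673, -0.0, 0.0]
force: [-4.0, -4.2, 3.1]
finger_gap: 0.409
gripper_force: 51.9
```

Request:
{"op": "servo_tool", "data": {
  "commands": [0.002,0,0,0,0,0,-0.4,0.002,0,0,0,0,0,-0.4,0,0,0,0,0,0,-0.4]
}}

```text
t: 18.25
tcp_pos: [0.543, 0.1513, 0.0721]
tool_rot: [0.74, 0.673, -0.0, 0.0]
force: [-3.1, -4.2, 3.4]
finger_gap: 0.412
gripper_force: 51.9
```

Request:
{"op": "servo_tool", "data": {
  "commands": [0.002,-0.001,-0.001,0,0,0,-0.4,0.002,-0.001,0,0,0,0,-0.4,0,0,0,0,0,0,-0.4]
}}

```text
t: 18.5
tcp_pos: [0.5431, 0.1538, 0.0722]
tool_rot: [0.74, 0.673, 0.001, 0.001]
force: [0.1, -4.1, -4.3]
finger_gap: 0.409
gripper_force: 51.2
```

Request:
{"op": "servo_tool", "data": {
  "commands": [0.002,0,0,0,0,0,-0.4,0,0,0,0,0,0,-0.4]
}}

```text
t: 18.67
tcp_pos: [0.5431, 0.155, 0.0722]
tool_rot: [0.74, 0.672, 0.0, 0.0]
force: [0.5, -3.0, -4.2]
finger_gap: 0.41
gripper_force: 51.1
```

Request:
{"op": "servo_tool", "data": {
  "commands": [0.002,0,0,0,0,0,-0.4,0,0,0,0,0,0,-0.4]
}}

```text
t: 18.83
tcp_pos: [0.543, 0.1561, 0.0722]
tool_rot: [0.74, 0.672, 0.0, 0.0]
force: [1.4, -1.3, -6.4]
finger_gap: 0.411
gripper_force: 50.9
```

Request:
{"op": "servo_tool", "data": {
  "commands": [0.002,0,0,0,0,0,-0.4,0,0,0,0,0,0,-0.4]
}}

```text
t: 19.0
tcp_pos: [0.543, 0.1572, 0.0723]
tool_rot: [0.74, 0.673, 0.0, 0.0]
force: [1.0, -1.6, -6.7]
finger_gap: 0.411
gripper_force: 50.8
```

Request:
{"op": "servo_tool", "data": {
  "commands": [0.002,0,0.001,0,0,0,-0.4,0,0,0,0,0,0,-0.4]
}}

```text
t: 19.17
tcp_pos: [0.5432, 0.1579, 0.0722]
tool_rot: [0.74, 0.673, 0.0, 0.0]
force: [1.0, -3.3, -5.2]
finger_gap: 0.41
gripper_force: 51.1
```

Request:
{"op": "servo_tool", "data": {
  "commands": [0.002,0,0,0,0,0,-0.4,0,0,0,0,0,0,-0.4]
}}

```text
t: 19.33
tcp_pos: [0.5433, 0.159, 0.0722]
tool_rot: [0.74, 0.673, 0.0, 0.0]
force: [0.7, -2.6, -5.0]
finger_gap: 0.41
gripper_force: 51.1
```

Request:
{"op": "servo_tool", "data": {
  "commands": [0.002,0,0,0,0,0,-0.4,0,0,0,0,0,0,-0.4]
}}

```text
t: 19.5
tcp_pos: [0.5434, 0.16, 0.0722]
tool_rot: [0.74, 0.673, 0.0, 0.0]
force: [1.0, -2.2, -3.1]
finger_gap: 0.41
gripper_force: 51.1
```

Request:
{"op": "servo_tool", "data": {
  "commands": [0.002,0,0,0,0,0,-0.4,0,0,0,0,0,0,-0.4]
}}

```text
t: 19.67
tcp_pos: [0.5434, 0.1607, 0.0722]
tool_rot: [0.74, 0.673, 0.0, 0.0]
force: [1.1, -4.0, -3.4]
finger_gap: 0.408
gripper_force: 51.2
```

Request:
{"op": "servo_tool", "data": {
  "commands": [0.002,0,0,0,0,0,-0.4,0,0,0,0,0,0,-0.4]
}}

```text
t: 19.83
tcp_pos: [0.5434, 0.1607, 0.0722]
tool_rot: [0.74, 0.673, -0.001, 0.001]
force: [0.8, -7.3, -3.4]
finger_gap: 0.412
gripper_force: 51.3
```

Request:
{"op": "servo_tool", "data": {
  "commands": [0.002,0,0,0,0,0,-0.4,0,0,0,0,0,0,-0.4]
}}

```text
t: 20.0
tcp_pos: [0.5434, 0.1607, 0.0722]
tool_rot: [0.74, 0.673, -0.001, 0.001]
force: [0.5, -10.2, -1.9]
finger_gap: 0.411
gripper_force: 51.4
```

Request:
{"op": "servo_tool", "data": {
  "commands": [0.0006,0,0,0,0,0,-0.4,0,0,0,0,0,0,-0.4,0,0,0,0,0,0,-0.4,0,0,0,0,0,0,-0.4,0,0,0,0,0,0,-0.4,0,0,0,0,0,0,-0.4,0,0,0,0,0,0,-0.4,0,0,0,0,0,0,-0.4]
}}

```text
t: 20.67
tcp_pos: [0.5434, 0.1607, 0.0722]
tool_rot: [0.74, 0.673, -0.001, 0.001]
force: [0.4, -10.7, -3.0]
finger_gap: 0.407
gripper_force: 51.4
```

```bash
python3 blk.py
```

```text
[0.5434 0.1607 0.0722] [ 0.7397  0.6729 -0.0014  0.0013] [  0.4 -10.7  -3. ] 20.6667
[([239, 305, 19, 28, 267], [248.22, 317.26]), ([194, 349, 12, 13, 134], [199.69, 354.92]), ([158, 380, 14, 15, 162], [164.69, 387.23])]
[([185, 236, 10, 21, 146], [190.02, 246.61])]
yaw -0.09452194060429765 pred bbox [237.30104 300.61218] [267.84912 334.6169 ]
```

Request:
{"op": "servo_tool", "data": {
  "commands": [-0.003,0,0,0,0,0,-0.4,-0.0015,0,0,0,0,0,-0.4,0,0,0,0,0,0,-0.4]
}}

```text
t: 21.02
tcp_pos: [0.5434, 0.1607, 0.0722]
tool_rot: [0.74, 0.672, 0.0, 0.0]
force: [1.5, -4.0, -2.9]
finger_gap: 0.411
gripper_force: 51.2
```

Request:
{"op": "servo_tool", "data": {
  "commands": [0,0,0,0,0,0,0.0,0,0,0,0,0,0,0.2,0,0,0,0,0,0,0.2,0,0,0,0,0,0,0.2,0,0,0,0,0,0,0.2]
}}

```text
t: 21.43
tcp_pos: [0.543, 0.1614, 0.0722]
tool_rot: [0.74, 0.673, 0.0, -0.0]
force: [-0.7, 0.8, 0.7]
finger_gap: 0.601
gripper_force: 0.0
```

Request:
{"op": "servo_tool", "data": {
  "commands": [0,0,-0.01,0,0,0,0.2,0,0,-0.02,0,0,0,0.2,0,0,-0.04,0,0,0,0.2,0,0,-0.06,0,0,0,0.2,0,0,-0.06,0,0,0,0.2,0,0,-0.06,0,0,0,0.2,0,0,0,0,0,0,0.2,0,0,0,0,0,0,0.2]
}}

```text
t: 22.1
tcp_pos: [0.5447, 0.1612, 0.2001]
tool_rot: [0.74, 0.673, 0.003, 0.002]
force: [-0.4, 0.4, -0.8]
finger_gap: 0.601
gripper_force: 0.0
```

Run:
```python
from h import *
p=manip.snapshot('side');t=manip.snapshot('top');print(redmask(p),redmask(t))
I=cv2.resize(p['img'][270:350,215:315],(500,400),interpolation=2);J=cv2.resize(t['img'][210:290,160:220],(300,400),interpolation=2)
cv2.imwrite('pics/end.png',np.hstack([I,J])[:,:,::-1])
```

```text
[([239, 302, 29, 31, 505], [253.09, 315.93]), ([194, 349, 12, 13, 134], [199.69, 354.92]), ([158, 380, 14, 15, 163], [164.7, 387.18])] [([172, 236, 23, 22, 437], [183.15, 246.16])]
```

View pics/end.png

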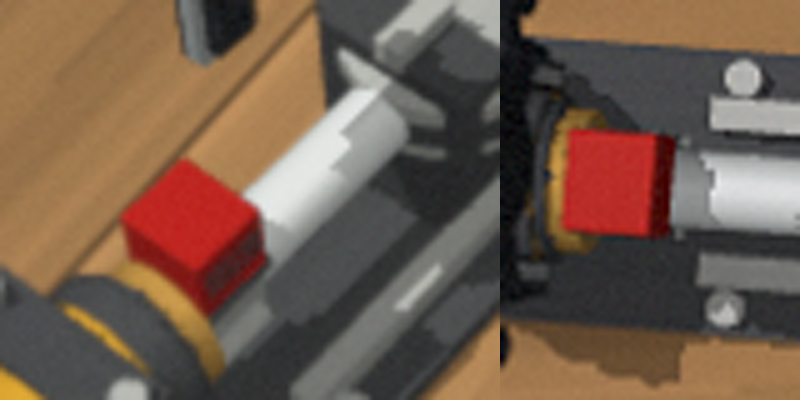

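The picture shows the stop home on the rod, its face against the brass nut, and the gripper clear of it: side (253,316), top (183,246).

```bash
python3 -c "
from station import manip
print(manip.sign_off())"
```

```text
the job is handed in; nothing more can be done
None
```

The red stop is snapped home on the rod and pressed against the gland nut (about 8 N after allowing for drag, held over half a second), then released, with the arm clear. The job is handed in; no verdict came back.

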